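# Knock the taper arbor out of the drift block and seat it in the lap spindle

## Task

The taper arbor is stuck in the drift block: free it by gently pushing the block's captive wedge in through the slot, keeping your hand off the arbor until the wedge has lifted it loose. Then take the arbor out and seat it in the empty lap spindle with a gentle twisting push, until its collar is fully home on the spindle's rim, and let go. Do not ram anything or let the arbor fall in, and leave the other things on the bench where they are.

Things in the scene. Friction and masses are not known exactly. Their poses are not given: they have to be found in the camera images.
- arbor: Loose steel taper arbor, 0.25 kg. Origin: centre of the underside of its round collar (32 mm across, 6 mm thick); z runs up its axis. Above the collar a dark hexagon to grip, z 6 to 34 mm, 22 mm across flats, one pair of flats square to its own x axis, then a ridged nose to z 60 mm. Below, a smooth shank tapering from 24 mm to 18 mm at z -45 mm, then a round 11 mm tang ending at z -64 mm.
- drift_block: Fixed steel block that holds the arbor at the start: base plate 95 x 74 mm, slotted block 52 mm wide, on it an upright round sleeve whose rim is 92 mm above the origin (centre of the underside). z up; its x axis is the direction in which the wedge is driven (roughly away from the robot). The arbor's collar starts on the sleeve's rim. The slotted part reaches 26 mm from the axis.
- wedge_head (a point): Middle of the flat outer face of the wedge's dark head plate (30 mm wide, 30 mm high, 11 to 41 mm above the bench), which sticks out of the drift block on the robot's side, 98 mm from the sleeve's axis when fully out. Push on this face along the block's x axis.
- wedge (a joint): How far the wedge is driven in, m: 0 fully out, 0.040 at its hard end stop. It touches the arbor's tang at about 0.003, then lifts the arbor 1 mm for every 4 mm; from 0.032 on its top is level and the arbor stands loose, about 6.5 mm above its stuck height. Driving takes some 5 to 15 N; it stays where it is left. More than 30 N is ramming.
- nose_rim (a point): Centre of the flat top rim, 85 mm above the bench, of the lap spindle's nose: a fixed round bench spindle, grey flange 92 mm across, steel nose 41 mm across with an empty tapered bore, 24 mm wide at the rim. z up. The arbor drops in until its collar is some 3 to 5 mm above the rim and there starts to grip. A straight push jams short; turning it to and fro under 10 to 20 N brings the collar down on the rim.
- nose (a joint): How far the spindle's nose is pushed down against its bearing spring, m: 0 as it stands, up to 0.006. It does not move under less than about 24 N and sinks 1 mm for every 6 N beyond that, springing back when let go. More than 0.001 is ramming.
- glue_bottle: Bystander: slim black glue bottle with a blue tip, 23 x 30 x 88 mm; origin at its foot.
- grey_pliers: Bystander: grey pliers lying flat, 150 x 51 x 12 mm; origin under the middle.
- pill_jar: Bystander: open orange jar, 40 mm wide, 70 mm high; origin at its foot.
- pale_stone: Bystander: pale polished stone, 29 x 38 x 16 mm; origin under it.
- steel_slab: Bystander: flat steel block, 62 x 62 x 20 mm; origin under it.
- needle_file: Bystander: needle file with an orange grip, 155 mm long, 10 mm thick; origin under the middle.
- brown_stone: Bystander: rough brown stone, 38 x 56 x 30 mm; origin under it.
Mind the look-alikes: they are no part of the job. There is more than one size of the part that bears nose_rim; the job needs the larger.

How it is judged (in metres and radians):
On the way:
1. the wedge has lifted the arbor loose in the drift block, with the fingers off it (z of arbor in the frame of drift_block between 0.0965 and 0.104 m and horizontal distance between arbor and drift_block below 0.006 m and value of joint wedge above 0.02 m and contact force between the fingers and arbor below 0.5 N), for 0.2 s.
At the end, for the whole second after the job is handed in: The arbor stands upright and at rest in the lap spindle, centred within 3 mm, tilted less than 0.05 rad, its collar home: within 1.5 mm of the spindle's rim (z of arbor in the frame of nose_rim between -0.002 and 0.0015 m and horizontal distance between arbor and nose_rim below 0.003 m and angle between arbor's own z axis and vertical below 0.05 rad and linear speed of arbor below 0.02 m/s); the robot touches nothing.
It fails at once if the arbor is gripped or touched by the fingers before the wedge is driven (contact force between the fingers and arbor above 0.5 N and value of joint wedge below 0.015 m).
It fails at once if the wedge or block is rammed with over 30 N (contact force between the fingers and drift_block above 30 N).
It fails at once if the arbor is rammed into the spindle: its nose is pushed down more than 1 mm (over about 30 N) (value of joint nose above 0.001 m).
It fails at once if the arbor is let fall into the spindle from over about 12 mm (free of the fingers and faster than 0.5 m/s) (contact force between the fingers and arbor below 0.5 N and horizontal distance between arbor and nose_rim below 0.03 m and linear speed of arbor above 0.5 m/s).
It fails at once if a bystander is moved by more than 30 mm (distance of any of glue_bottle, grey_pliers, pill_jar, pale_stone, steel_slab, needle_file, brown_stone from where it was at the start of the episode above 0.03 m).
It also fails if it takes over 61 s, if anything falls off the work surface, if the arm or the gripper's body presses on something with over 40 N, if the wrist force passes 120 N, or if a joint passes its speed limit or range.

## Robot

A 7-joint arm with a two-finger parallel gripper is mounted at the origin on a cart in front of the work surface, level with it; the furniture and walls round the work are solid. World frame = base frame: x ahead of the robot, y to its left, z up, the work surface at z = 0. Lengths are in mm, angles in rad, forces in N, time in s.
With the tool pointing down it reaches from about 400 to 875 mm from the base axis. Payload 19.3 kg.
Tool frame: the origin (TCP) lies at the very end of the fingers, on their centre line; the grasp point (between the pads) lies 19 mm behind it (grip_point_offset is the z of the grasp point in the tool frame, in mm); z points along the fingers, y is the line along which they close (so a half turn about z gives the same grasp; the last joint's range is limited). The gripper opens to 85 mm and grips with 20 to 120 N. Pads are 22 mm wide; open, the fingers measure 114 mm over their backs; the gripper's body (76 mm by 85 mm) begins 54 mm behind the grasp point. The pads swing forward as they close: fully open they stand 13 mm farther back than shut.
Start: joints at [1.257, 0.521, -0.036, 1.599, 0.021, 1.021, -0.113], TCP at [150.842, -606.515, 210.191] pointing down, gripper open.
Joint ranges: [-2.91, 2.91], [-0.3, 2.13], [-1.5, 1.42], [0.17, 2.43], [-1.26, 4.41], [0.16, 1.93], [-2.52, 2.52]. Speed limits (rad/s): [1.89, 1.89, 2.39, 2.39, 3.01, 3.01, 3.01].

## Interface

Orientations are given as a 3x3 rotation matrix whose columns are the frame's x, y, z axes.
In Python, from workcell import movep, movel, goto_joints, open_gripper, clamp, wait, inverse_kinematics, read_state, camera, PlanningError, finish_job, grip_point_offset gives the robot as it stands. Calls block until the motion is done:
- movep(position, orientation): joint-space move of the TCP to a pose.
- movel(position, frame=None, max_speed=150, guard=None): straight line of the TCP; frame=None keeps the orientation; max_speed is the mean speed in mm/s. With guard (N) it stops when the force on the tool has changed by that much, and returns True; else False.
- goto_joints(angles): joint-space move.
- open_gripper() and clamp(): open the fingers fully, or close them until they stop; the grip force is fixed at half the most.
- wait(seconds).
- inverse_kinematics(position, orientation): joint angles nearest the present ones, or None.
- read_state(): the state.
- camera(name): name is "side" or "top" or "wrist"; returns a dict with "image" (384x512x3 uint8, blue, green, red), "range_z" (384x512 float32, mm along the optical axis (not along the pixel's ray), 0 where there is no reading), "fx", "fy", "cx", "cy" (pixels), "cam_to_world" (4x4, takes a point from camera to world coordinates). Camera axes: x right, y up, looking along -z (the intrinsics and any distortion apply to the point x, -y, -z); pixel columns grow to the right and rows downward; lengths in mm; the calibration is good to about 2 mm. A picture is of the moment at which its call begins.
A pose or a line that the arm cannot do raises PlanningError and nothing moves.
- finish_job(): hands the job in; it is judged then, once.
The state is a dict: "time": time; "qpos": joint angles; "qvel": joint speeds; "joint_efforts": joint torques, N m; "eef_pos": TCP position; "tool_rot": TCP orientation; "ft_force": force on the tool from outside, world axes, zero at the start; "torque": the same for the moment, N m; "finger_gap": finger opening in mm; "gripper_force": force on a finger pad.
Only numpy, scipy, OpenCV 4.12 (cv2) and the standard library are available. Lean on these libraries where they do the work, as an engineer would, in place of code of your own. Each camera call takes 0.05 s, during which the arm holds its last target. There are 200 camera calls.

## Working session

There is one attempt and no reset: what is moved stays moved. The work goes in short steps, each a Python script; the robot and the scene stay as the last script left them, time stands still between calls to the robot, and variables do not carry over. Pictures are saved under pics/ and viewed, at most 10 in all, crops included, and the job is handed in when it is done.

```bash
mkdir -p pics
cat > h.py <<'E'
import numpy as np, cv2, pickle
from workcell import *
def snap(n,f):
    c=camera(n); cv2.imwrite(f'pics/{f}.png',c['image']); pickle.dump(c,open(f'{f}.pkl','wb')); return c
def load(f): return pickle.load(open(f'{f}.pkl','rb'))
def cloud(c):
    v,u=np.mgrid[0:384,0:512]; z=c['range_z']
    p=np.stack([(u-c['cx'])/c['fx']*z,-(v-c['cy'])/c['fy']*z,-z,np.ones_like(z)],-1)@np.array(c['cam_to_world']).T
    p=p[...,:3]; p[z<=0]=np.nan; return p
E
python3 - <<'E'
from h import *
a=snap('top','t0');b=snap('side','s0')
print({k:v for k,v in a.items() if k not in('image','range_z')});print(b['cam_to_world'])
cv2.imwrite('pics/t0b.png',cv2.resize(a['image'],(800,600),interpolation=cv2.INTER_CUBIC))
print(read_state(),grip_point_offset)
E
```

```text
{'fx': 414.9817786448618, 'fy': 414.9817786448618, 'cx': 248.12543239387057, 'cy': 187.8270824867924, 'cam_to_world': array([[ 5.79422012e-03,  9.94078891e-01, -1.08506151e-01,
         3.81294106e+02],
       [-9.99972946e-01,  5.26824501e-03, -5.13346207e-03,
         9.08240866e+01],
       [-4.53142929e-03,  1.08532960e-01,  9.94082523e-01,
         1.23812691e+03],
       [ 0.00000000e+00,  0.00000000e+00,  0.00000000e+00,
         1.00000000e+00]])}
[[ 9.99883971e-01  6.09728373e-03  1.39594736e-02  5.16368994e+02]
 [ 6.18315003e-03  6.75057570e-01 -7.37739145e-01 -5.81143318e+02]
 [-1.39216532e-02  7.37739860e-01  6.74941543e-01  6.95543116e+02]
 [ 0.00000000e+00  0.00000000e+00  0.00000000e+00  1.00000000e+00]]
{'time': 0.1, 'qpos': array([ 1.25681088,  0.52194788, -0.03632989,  1.59996241,  0.02118205,
        1.02108576, -0.11275579]), 'qvel': array([-5.39542188e-04, -1.25447906e-03, -9.99256475e-04, -2.56858278e-04,
       -9.10504690e-05,  1.43270530e-03, -1.07575131e-04]), 'joint_efforts': array([ 2.98372768e-03, -9.28483415e+01,  1.98383711e+00, -3.70532870e+01,
        1.81448384e-02,  5.30077406e-03, -1.26746477e-04]), 'eef_pos': array([ 150.75408774, -606.20872182,  209.68324433]), 'tool_rot': array([[ 9.70424876e-01,  2.41403128e-01, -2.98730410e-04],
       [ 2.41403306e-01, -9.70424389e-01,  9.74462063e-04],
       [-5.46570857e-05, -1.01775674e-03, -9.99999481e-01]]), 'ft_force': array([ 0.37061372,  0.34052569, -0.28059364]), 'torque': array([ 0.0118305 ,  0.00133773, -0.02650268]), 'gripper_force': 0.0, 'finger_gap': 85.47479697740391} -18.700000000000003
```

View pics/t0b.png

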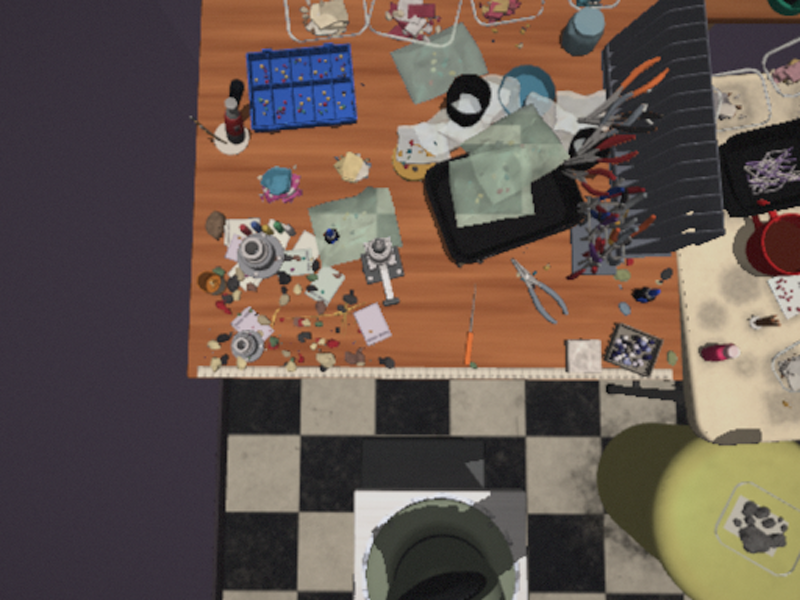

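View pics/s0.png

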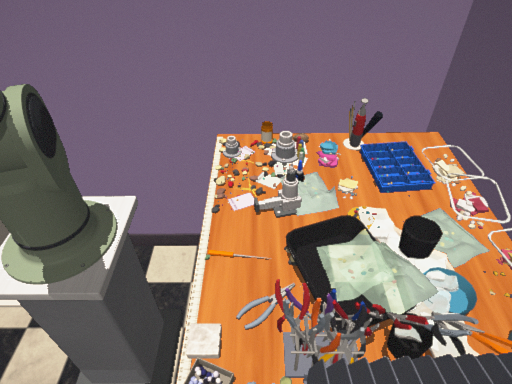

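The drift block with its arbor and wedge is at about (380,255) in the 800 px top view, with the wedge head at (390,300). There are two spindle candidates: (259,254), which is bigger, and (246,345), which is smaller. The larger one is the one I need. The glue bottle (332,236) stands between the block and the spindle. Next I'll measure all of these and confirm with one crop.

Run:
```python
from h import *
c=load('t0');P=cloud(c)
im=c['image'][125:245,120:280];cv2.imwrite('pics/c1.png',cv2.resize(im,(800,600),interpolation=cv2.INTER_CUBIC))
s=0.64
def q(n,u,v,r,lo,hi,P=P):
    u,v=int(u*s),int(v*s);Q=P[v-r:v+r+1,u-r:u+r+1].reshape(-1,3);Q=Q[(Q[:,2]>lo)&(Q[:,2]<hi)]
    (cx,cy),rad=cv2.minEnclosingCircle(Q[:,:2].astype(np.float32)) 
    print(n,len(Q),Q.mean(0).round(1),'circ',round(cx,1),round(cy,1),round(rad,1),'z',np.percentile(Q[:,2],[5,50,95]).round(1))
q('bigrim',259,250,18,78,95); q('bigflange',259,254,22,8,70)
q('smallrim',246,345,14,40,95)
q('arbor',380,250,20,125,170);q('collar',380,250,20,88,102);
q('wedge',390,300,9,30,50); q('block',382,262,24,5,60)
q('glue',332,236,8,40,100);q('jar',210,282,10,50,80)
for lo in range(0,170,10):
    Q=P[150:200,225:262].reshape(-1,3);print(lo,((Q[:,2]>=lo)&(Q[:,2]<lo+10)).sum(),end=' ')
for lo in range(0,120,10):
    Q=P[142:180,145:188].reshape(-1,3);print('S',lo,((Q[:,2]>=lo)&(Q[:,2]<lo+10)).sum(),end=' ')
```

```text
bigrim 111 [589.6 342.1  83.8] circ 589.9 342.5 20.1 z [79.5 83.9 88. ]
bigflange 932 [589.7 340.5  27.9] circ 593.4 353.7 88.4 z [ 8.4 15.  59.4]
smallrim 79 [416.6 361.2  52.3] circ 416.8 362.5 15.7 z [41.4 54.8 60.4]
arbor 48 [588.  113.  132.1] circ 588.9 113.4 11.6 z [125.7 128.3 148.1]
collar 87 [585.1 111.9  94.2] circ 589.7 112.4 20.5 z [ 89.2  94.3 100.2]
wedge 63 [507.2  91.7  37.9] circ 510.5 92.0 19.7 z [30.7 38.1 44.7]
block 1063 [591.9 124.4  20.1] circ 579.6 118.2 95.0 z [ 6.2 18.  44.5]
glue 61 [621.  203.1  57.9] circ 623.9 204.1 14.1 z [41.5 49.6 85.7]
jar 78 [530.4 424.2  62.8] circ 531.5 425.9 20.2 z [52.1 62.3 71.5]
0 653 10 188 20 105 30 111 40 125 50 9 60 7 70 8 80 35 90 67 100 9 110 7 120 40 130 9 140 7 150 2 160 0 S 0 677 S 10 293 S 20 46 S 30 45 S 40 96 S 50 188 S 60 39 S 70 32 S 80 100 S 90 0 S 100 0 S 110 0
```

View pics/c1.png

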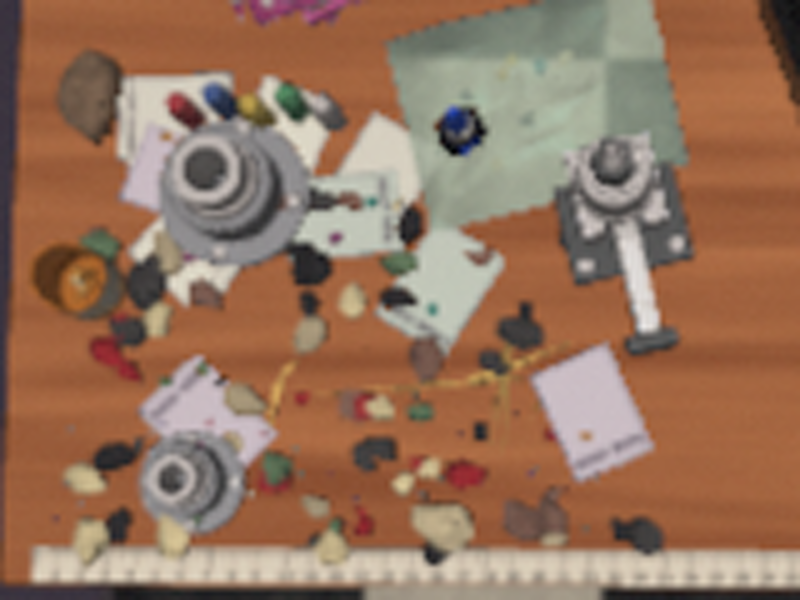

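The crop confirms it. The big spindle (crop 205,170) has its rim at z≈84 and a radius of 20 mm, which fits, and the small one (crop 175,480) is only about 58 mm high. The arbor is at about (588,113), and the wedge head (crop 652,341) is on the robot's side. I'll lift, swing over and look from near.

```bash
cat >> h.py <<'E'
def down(a): # tool x at yaw a, pointing down
    return np.array([[np.cos(a),np.sin(a),0],[np.sin(a),-np.cos(a),0],[0,0,-1]])
E
python3 - <<'E'
from h import *
P=cloud(load('t0'))
R=P[150:205,222:270].reshape(-1,3)
Q=R[(R[:,2]>28)&(R[:,2]<48)&(R[:,0]<508)];print('head',len(Q),Q.mean(0),cv2.minAreaRect(Q[:,:2].astype(np.float32)))
s=read_state()['eef_pos']
movel([s[0],s[1],380])
movep([520,105,330],down(0.24)); print(read_state()['time'])
c=snap('wrist','w1');P=cloud(c);print(c['cam_to_world'].round(3),c['fx'])
cv2.imwrite('pics/w1b.png',cv2.resize(c['image'],(800,600)))
print(P[::48,::64].round(0)[...,:].tolist())
E
```

```text
head 41 [499.58806355  89.87168785  39.87782458] ((501.0811462402344, 90.28719329833984), (13.1874418258667, 27.936649322509766), 12.2435884475708)
4.2083
[[ 2.38000e-01  9.21000e-01  3.08000e-01  5.99896e+02]
 [-9.71000e-01  2.25000e-01  7.60000e-02  1.24385e+02]
 [ 0.00000e+00 -3.18000e-01  9.48000e-01  4.93057e+02]
 [ 0.00000e+00  0.00000e+00  0.00000e+00  1.00000e+00]] 282.26769399925513
[[[652.0, 601.0, -91.0], [664.0, 420.0, 21.0], [690.0, 340.0, 1.0], [713.0, 248.0, -1.0], [736.0, 154.0, -0.0], [753.0, 63.0, 18.0], [763.0, -17.0, 50.0], [781.0, -97.0, 56.0]], [[573.0, 602.0, -88.0], [601.0, 431.0, 2.0], [624.0, 329.0, 11.0], [648.0, 234.0, 11.0], [669.0, 138.0, 23.0], [697.0, 41.0, 0.0], [716.0, -50.0, 19.0], [733.0, -133.0, 39.0]], [[486.0, 603.0, -85.0], [533.0, 409.0, 33.0], [554.0, 322.0, 11.0], [579.0, 220.0, 20.0], [603.0, 122.0, 98.0], [629.0, 18.0, -2.0], [653.0, -82.0, 5.0], [677.0, -182.0, 9.0]], [[392.0, 601.0, -79.0], [446.0, 428.0, -2.0], [473.0, 319.0, -0.0], [500.0, 211.0, -1.0], [532.0, 104.0, 34.0], [553.0, -6.0, 0.0], [580.0, -114.0, 0.0], [606.0, -223.0, -0.0]], [[288.0, 601.0, -74.0], [356.0, 426.0, -2.0], [384.0, 311.0, -2.0], [415.0, 195.0, 6.0], [440.0, 81.0, -1.0], [469.0, -34.0, -1.0], [497.0, -148.0, -0.0], [525.0, -264.0, -1.0]], [[174.0, 602.0, -69.0], [48.0, 601.0, -298.0], [-209.0, 576.0, -776.0], [-132.0, 264.0, -774.0], [109.0, -5.0, -456.0], [374.0, -64.0, -0.0], [404.0, -186.0, -0.0], [434.0, -307.0, -0.0]], [[49.0, 600.0, -62.0], [-144.0, 601.0, -308.0], [515.0, 157.0, 395.0], [-412.0, 215.0, -770.0], [109.0, -2.0, -173.0], [-255.0, -451.0, -778.0], [540.0, 54.0, 394.0], [nan, nan, nan]], [[-90.0, 599.0, -54.0], [515.0, 166.0, 422.0], [528.0, 144.0, 429.0], [78.0, 138.0, -1.0], [122.0, 2.0, 9.0], [147.0, -138.0, -1.0], [546.0, 73.0, 430.0], [545.0, 48.0, 423.0]]]
```

View pics/w1b.png

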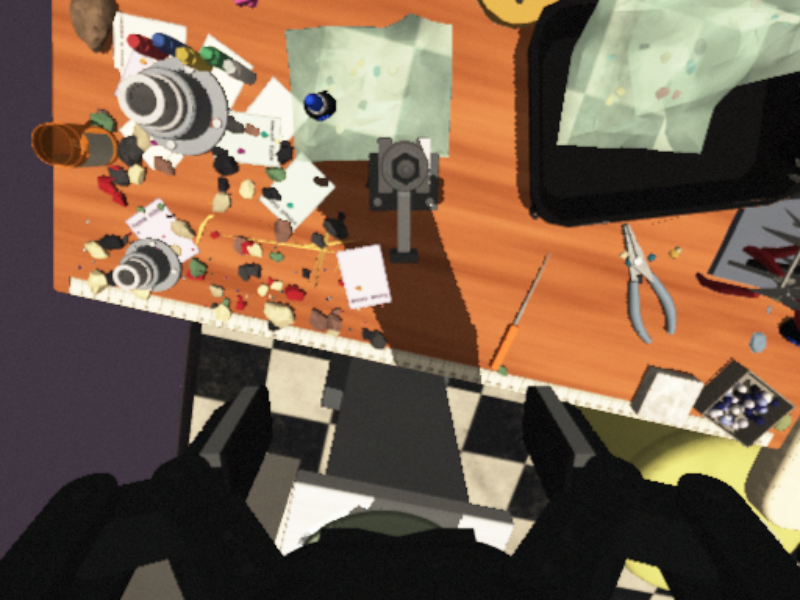

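The wrist view is nearly aligned with the block. The arbor is at (405,167), the wedge head at (403,256), the glue bottle at (320,105) and the big spindle at (150,100). Next I'll refine the axis, wedge direction and hex yaw.

Run:
```python
from h import *
c=load('w1');P=cloud(c)
im=c['image'][80:180,225:300];cv2.imwrite('pics/c2.png',cv2.resize(im,(600,800)[::1] if 0 else (450,600),interpolation=cv2.INTER_CUBIC))
R=P[80:180,225:300].reshape(-1,3)
def f(n,Q):
    Q=Q.astype(np.float32);print(n,len(Q),Q.mean(0).round(1),cv2.minAreaRect(Q[:,:2].copy()),cv2.minEnclosingCircle(Q[:,:2].copy()))
z=R[:,2]
f('nose',R[(z>147)]);f('hextop',R[(z>122)&(z<130)]);f('collar',R[(z>94)&(z<101)]);f('rim',R[(z>88)&(z<94)])
f('head',R[(z>36)&(z<45)&(R[:,0]<508)]);f('headall',R[(z>14)&(z<45)&(R[:,0]<508)])
b=R[(z>5)&(z<60)&(R[:,0]>508)];f('base',b)
w=R[(z>20)&(z<60)&(R[:,0]>508)&(R[:,0]<555)];f('wedge bar',w);print(cv2.fitLine(w[:,:2].astype(np.float32),cv2.DIST_HUBER,0,.01,.01).ravel())
S=P[20:110,70:155].reshape(-1,3);z=S[:,2];f('spin',S[(z>80)&(z<90)]);
print(np.histogram(R[:,2],bins=range(0,170,6)))
for x in(0,np.pi):
  print(inverse_kinematics([470,85,60],down(.24+x)),inverse_kinematics([470,85,60],down(.24-x)))
```

```text
nose 16 [589.7 115.2 150.1] ((589.6989135742188, 115.48178100585938), (3.4072976112365723, 4.720095634460449), 13.048138618469238) ((589.1677856445312, 115.32686614990234), 2.5981688499450684)
hextop 181 [590.  115.5 125.6] ((589.2681884765625, 115.54768371582031), (24.012216567993164, 21.229290008544922), 14.62310791015625) ((589.67333984375, 115.36686706542969), 12.353986740112305)
collar 187 [591.  116.3  97.6] ((589.698486328125, 115.22012329101562), (30.950817108154297, 31.0412654876709), 12.509608268737793) ((588.7570190429688, 113.90365600585938), 17.228527069091797)
rim 256 [591.1 115.8  91.1] ((589.9860229492188, 115.22811889648438), (39.754844665527344, 39.5403938293457), 77.2056655883789) ((589.9644775390625, 115.19359588623047), 20.422563552856445)
head 123 [499.7  93.3  39.9] ((499.20770263671875, 93.27835083007812), (10.413345336914062, 28.139095306396484), 14.651631355285645) ((499.8038024902344, 93.4115219116211), 14.544387817382812)
headall 170 [501.   93.9  36.3] ((500.9971618652344, 93.50650024414062), (13.856133460998535, 29.109912872314453), 12.998006820678711) (
[... 697 characters left out ...]
[1656,  936,  184,  319,  160,  309,  165,  322,   10,    0,    0,
          0,    0,    0,   76,  220,  181,    0,    0,    0,  124,   70,
         19,   36,   15,    9,    0,    0]), array([  0,   6,  12,  18,  24,  30,  36,  42,  48,  54,  60,  66,  72,
        78,  84,  90,  96, 102, 108, 114, 120, 126, 132, 138, 144, 150,
       156, 162, 168]))
[ 0.24492622  0.62794033 -0.7295211   2.07269831  0.66559693  0.68681763
 -2.25782277] [ 0.24492622  0.62794033 -0.7295211   2.07269831  0.66559693  0.68681763
 -2.25782277]
[ 0.61700605  1.04319445 -1.42414991  2.05719956  1.14656114  1.21647704
  0.48735278] [ 0.61700605  1.04319445 -1.42414991  2.05719956  1.14656114  1.21647704
  0.48735278]
```

View pics/c2.png

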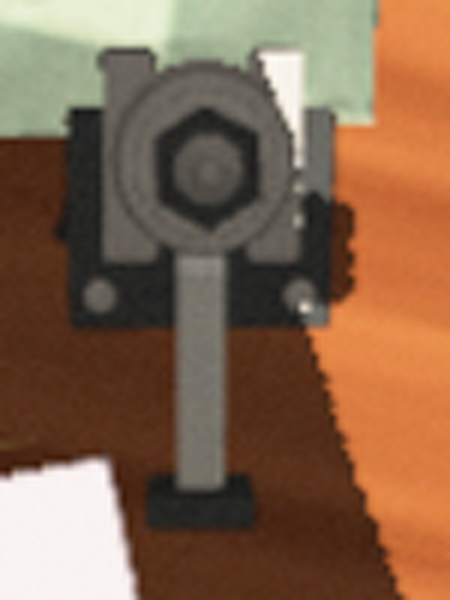

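The hexagon (crop 207,170) has its vertices along the block's x axis, so its flats face ±block y and I can grip it at yaw 0.24. The arbor axis is (590,115.2) and the drive yaw is about 0.24. The wedge head is 98 mm out, as it should be. The spindle is at (589.8,345.1), rim z 84. Next I'll choose the tool yaw by IK, with the camera side facing away from the arbor.

Run:
```python
from h import *
A=np.array([590,115.2]);d=np.array([np.cos(.238),np.sin(.238)]);S=np.array([589.8,345.1])
for k in range(-3,4):
  y=.24+k*np.pi/3
  print(round(y,2))
  for n,p in(('pre',[*(A-134*d),30]),('end',[*(A-72*d),30]),('graspup',[*A,260]),('spinup',[*S,260]),('spin',[*S,100])):
    if n in('pre','end') and k not in(0,3): continue
    q=inverse_kinematics(p,down(y)); print('  ',n,None if q is None else np.round(q,2))
```

```text
-2.9
   graspup [ 0.47  0.73 -1.27  1.57  0.71  1.38  0.94]
   spinup [ 0.02  0.87 -1.28  1.33  0.82  1.51  0.64]
   spin [ 0.07  1.15 -1.38  1.48  1.13  1.44  0.47]
-1.85
   graspup [ 0.47  0.73 -1.27  1.57  0.71  1.38  1.98]
   spinup [ 0.02  0.87 -1.28  1.33  0.82  1.51  1.68]
   spin [ 0.04  1.08 -1.28  1.48  1.05  1.36  1.55]
-0.81
   graspup [-0.55  0.46  0.38  1.62 -0.19  1.1  -2.5 ]
   spinup [-1.14  0.79  1.01  1.4  -0.67  1.32 -2.48]
   spin [-1.07  0.9   0.8   1.55 -0.72  1.01 -2.44]
0.24
   pre [ 0.19  0.66 -0.66  2.11  0.72  0.6  -2.31]
   end [ 0.2   0.73 -0.69  1.95  0.71  0.71 -2.26]
   graspup [ 0.31  0.57 -0.91  1.57  0.47  1.23 -2.02]
   spinup [-0.11  0.71 -0.9   1.34  0.56  1.35 -2.34]
   spin [-0.14  0.86 -0.82  1.49  0.67  1.09 -2.44]
1.29
   graspup [ 0.41  0.66 -1.13  1.57  0.61  1.31 -1.08]
   spinup [-0.03  0.8  -1.12  1.33  0.71  1.43 -1.39]
   spin [-0.05  0.94 -1.01  1.49  0.83  1.18 -1.48]
2.33
   graspup [ 0.49  0.78 -1.35  1.57  0.76  1.42 -0.15]
   spinup [ 0.03  0.89 -1.31  1.33  0.85  1.53 -0.42]
   spin [ 0.01  1.03 -1.19  1.48  0.97  1.3  -0.51]
3.38
   pre [ 0.6   1.07 -1.38  2.09  1.21  1.17  0.44]
   end [ 0.55  1.12 -1.36  1.94  1.2   1.24  0.53]
   graspup [ 0.47  0.73 -1.27  1.57  0.71  1.38  0.94]
   spinup [ 0.02  0.87 -1.28  1.33  0.82  1.51  0.64]
   spin [ 0.07  1.15 -1.38  1.48  1.13  1.44  0.47]
```

```bash
cat >> h.py <<'E'
A=np.array([590,115.2]);d=np.array([np.cos(.238),np.sin(.238)]);S=np.array([589.8,345.1])
def st(m=''):
    s=read_state();print(m,round(s['time'],2),s['eef_pos'].round(1),'F',s['ft_force'].round(1),'gap',round(s['finger_gap'],1));return s
E
python3 - <<'E'
from h import *
goto_joints([-.17,.3,0,1.75,0,1.0916,1.64]); st('mid'); 
Y=.238+np.pi
p=A-136*d
movep([*p,130],down(Y)); print(read_state()['qpos'].round(2)); clamp()
movel([*p,25]); st('pre')
p=A-95*d
g=movel([*p,25],max_speed=25,guard=3); s=st(f'contact {g}')
print('dist',np.dot(A-s['eef_pos'][:2],d))
E
```

```text
mid 7.39 [532.2  31.4 283.4] F [0.2 0.1 1.1] gap 85.5
[-0.27  0.39 -0.04  2.08  0.03  0.67  1.48]
pre 9.75 [458.1  83.2  25.6] F [-0.1  0.2  0.8] gap 0.2
contact False 11.54 [497.6  92.8  25. ] F [-0.3  0.1 -0.4] gap -0.4
dist 95.08657002583448
```

No contact where I expected it, so I'll look.

Run:
```python
from h import *
a=snap('side','s1')
im=a['image'][120:260,200:350];cv2.imwrite('pics/s1c.png',cv2.resize(im,(642,600),interpolation=cv2.INTER_CUBIC))
c=snap('wrist','w2');P=cloud(c)
R=P.reshape(-1,3);R=R[np.linalg.norm(R[:,:2]-(A-90*d),axis=1)<30]
z=R[:,2];Q=R[(z>30)&(z<47)];t=(Q[:,:2]-A)@d;print(len(Q),np.percentile(t,[0,5,50,95]))
```

```text
404 [-98.88087648 -98.51884058 -97.94814637 -95.08647447]
```

View pics/s1c.png

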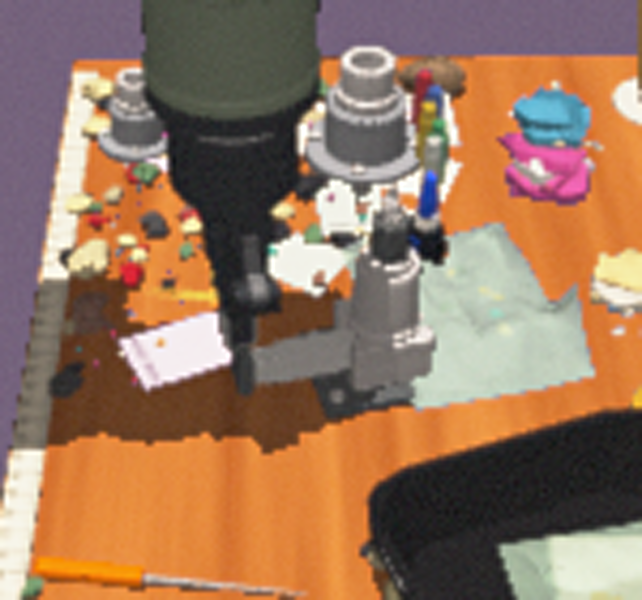

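Run:
```python
from h import *
def prof(P,lab):
    R=P.reshape(-1,3);t=(R[:,:2]-A)@d;n=(R[:,:2]-A)@np.array([-d[1],d[0]])
    m=(abs(n)<25)&(t>-135)&(t<-40)&(R[:,2]>8)&(R[:,2]<90)
    print(lab)
    for lo in range(8,90,6):
        k=m&(R[:,2]>=lo)&(R[:,2]<lo+6)
        if k.sum()>2: print(lo,k.sum(),'t',np.percentile(t[k],[2,25,50,75,98]).round(0),'n',np.percentile(n[k],[2,50,98]).round(0))
prof(cloud(load('s0')),'s0');prof(cloud(load('s1')),'s1');prof(cloud(load('w2')),'w2')
```

```text
s0
8 29 t [-99. -73. -53. -45. -41.] n [-23.  -9.  -2.]
14 33 t [-99. -87. -70. -57. -44.] n [-17.  -8.  -3.]
20 34 t [-99. -84. -69. -55. -42.] n [-17.  -8.   2.]
26 49 t [-99. -84. -76. -62. -46.] n [-17.  -8.   6.]
32 59 t [-99. -71. -59. -50. -41.] n [-17.  -4.   4.]
38 31 t [-99. -97. -94. -92. -90.] n [-17.  -2.  12.]
s1
8 32 t [-98. -69. -49. -45. -41.] n [-24.  -9.  -7.]
14 29 t [-99. -82. -68. -56. -43.] n [-18.  -8.   1.]
20 36 t [-99. -89. -73. -59. -45.] n [-18.  -9.   1.]
26 44 t [-99. -85. -73. -57. -43.] n [-17.  -8.   4.]
32 67 t [-99. -79. -64. -52. -41.] n [-16.  -5.   4.]
38 16 t [-99. -97. -95. -92. -90.] n [-17.  -9.  -1.]
44 6 t [-105. -103.  -98.  -90.  -87.] n [-8. -6. -5.]
50 7 t [-106. -104.  -99.  -92.  -86.] n [-14.  -7.   1.]
56 13 t [-106. -103.  -96.  -93.  -88.] n [-15. -12.   0.]
62 14 t [-106. -104.  -99.  -94.  -86.] n [-17. -10.  -0.]
68 14 t [-106. -102.  -98.  -94.  -91.] n [-17. -14.  -3.]
74 6 t [-107. -106. -102.  -99.  -92.] n [-16.  -9.  -2.]
w2
8 37 t [-98. -98. -98. -98. -97.] n [-14.   0.  13.]
14 170 t [-99. -98. -98. -98. -97.] n [-14.  -1.  14.]
20 185 t [-99. -98. -98. -98. -97.] n [-15.  -1.  14.]
26 192 t [-99. -98. -98. -98. -97.] n [-15.  -0.  13.]
32 168 t [-99. -98. -98. -98. -40.] n [-15.  -1.  14.]
38 175 t [-99. -98. -97. -96. -93.] n [-15.  -9.  14.]
44 19 t [-106. -106. -105. -105. -105.] n [-5.  2.  7.]
50 203 t [-106. -106. -105. -102. -101.] n [-11.   0.  12.]
56 300 t [-106. -106. -104. -102. -101.] n [-13.   1.  14.]
62 334 t [-106. -106. -102. -102. -101.] n [-13.   0.  14.]
68 377 t [-106. -106. -105. -102. -101.] n [-12.   1.  13.]
74 343 t [-106. -106. -105. -102. -101.] n [-13.   1.  14.]
80 559 t [-107. -106. -102.  -94.  -85.] n [-8.  0.  9.]
86 339 t [-108. -107. -107. -102. -101.] n [-19.   2.  20.]
```

The fingers passed over the head. The head hasn't moved (face still at t=-98), and the shut fingers physically end at about z 44 with the TCP at 25. So the real tip sits about 18 mm above the reported TCP. I'll check that against the open-finger view before correcting.

Run:
```python
from h import *
P=cloud(load('w1')).reshape(-1,3);m=(P[:,2]>250)&(np.linalg.norm(P[:,:2]-[520,105],axis=1)<120)
Q=P[m];z=Q[:,2]
for lo in range(300,420,8):
    k=(z>=lo)&(z<lo+8); print(lo,k.sum(),end='; ')
P=cloud(load('w2')).reshape(-1,3);m=(P[:,2]>35)&(np.linalg.norm(P[:,:2]-[497.6,92.8],axis=1)<9)&((P[:,:2]-A)@d<-101)
print(np.percentile(P[m][:,2],[0,1,3,10]))
# back off, descend, guarded
s=read_state()['eef_pos'];p=A-136*d
movel([*p,25]);g=movel([*p,8],max_speed=40,guard=3);st(f'down {g}')
c=snap('wrist','w3');P=cloud(c).reshape(-1,3);t=(P[:,:2]-A)@d;n=(P[:,:2]-A)@np.array([-d[1],d[0]])
m=(abs(n)<16)&(t<-115)&(t>-152)
h=np.histogram(P[m][:,2],bins=range(-4,70,4));print(h)
```

```text
300 0; 308 0; 316 0; 324 0; 332 0; 340 0; 348 0; 356 17; 364 526; 372 878; 380 1040; 388 1234; 396 1089; 404 1745; 412 7167; [55.94169853 82.06910909 82.28548398 82.85888358]
down False 12.64 [457.7  83.1   7.8] F [-0.5 -0.  -0.3] gap 0.2
(array([1215,  422,   32,    0,    0,    0,    0,    0,    9,   96,  174,
        202,  214,  233,  247,  271,  181,  488]), array([-4,  0,  4,  8, 12, 16, 20, 24, 28, 32, 36, 40, 44, 48, 52, 56, 60,
       64, 68]))
```

The open tips also sit 31 mm (18+13) behind the TCP, so the real finger end is about 19–22 mm behind the stated TCP. I'll push at TCP z=2, which puts the tips at about z 22.

Run:
```python
from h import *
p=A-136*d; movel([*p,2],max_speed=40,guard=3)
g=movel([*(A-100*d),2],max_speed=20,guard=3); s=st(f'contact {g}')
c0=np.dot(A-s['eef_pos'][:2],d);print('dist',c0)
if g and 103<c0<113:
    for k in (6,12,18,24,30,35):
        g=movel([*(A-(109-k)*d),2],max_speed=15,guard=20);s=st(f'{k} {g} {np.dot(A-s["eef_pos"][:2],d):.1f}')
        if g: break
```

```text
contact True 14.38 [487.5  90.4   1.7] F [ 0.7  0.8 -1.1] gap -0.2
dist 105.43701738525502
6 False 105.4 14.72 [489.2  90.7   1.7] F [-3.8 -0.6 -2.7] gap -0.4
12 False 103.7 15.27 [495.4  92.2   1.9] F [-3.6 -1.3 -3.7] gap -0.1
18 False 97.3 15.82 [501.9  93.8   2.1] F [-2.4 -0.9 -1.5] gap -0.3
24 False 90.6 16.37 [507.8  95.3   2.1] F [-1.  -1.4 -1.2] gap 0.2
30 False 84.5 16.92 [513.6  96.7   2.1] F [-0.2 -0.9  0.2] gap 0.1
35 False 78.6 17.4 [518.3  97.9   2. ] F [ 0.6  0.4 -0.8] gap 0.2
```

Run:
```python
from h import *
P=cloud(snap('wrist','w4')).reshape(-1,3);t=(P[:,:2]-A)@d;n=(P[:,:2]-A)@np.array([-d[1],d[0]])
m=(abs(n)<16)&(t>-110)&(t<-40)
for lo in range(8,60,5):
    k=m&(P[:,2]>=lo)&(P[:,2]<lo+5)
    if k.sum()>2: print(lo,k.sum(),np.percentile(t[k],[2,50,98]).round(1))
cv2.imwrite('pics/w4b.png',cv2.resize(load('w4')['image'],(640,480)))
Q=cloud(snap('side','s4')).reshape(-1,3);m=np.linalg.norm(Q[:,:2]-A,axis=1)<20
print('top side',np.sort(Q[m][:,2])[-5:]); Q=cloud(load('s0')).reshape(-1,3);m=np.linalg.norm(Q[:,:2]-A,axis=1)<20
print('top side0',np.sort(Q[m][:,2])[-5:])
```

```text
23 35 [-84.5 -84.2 -83.6]
28 186 [-84.8 -83.9 -79.7]
33 238 [-84.8 -80.8 -79.8]
38 274 [-84.8 -83.5 -79.7]
43 305 [-84.9 -81.  -79.6]
48 326 [-84.9 -81.  -79.7]
53 251 [-84.9 -84.1 -79.8]
58 526 [-85.4 -80.  -63.2]
top side [152.6704656  153.79983783 153.89451324 155.2388342  156.1503003 ]
top side0 [146.81104692 148.47632299 148.48518401 149.41803182 149.73440951]
```

View pics/w4b.png

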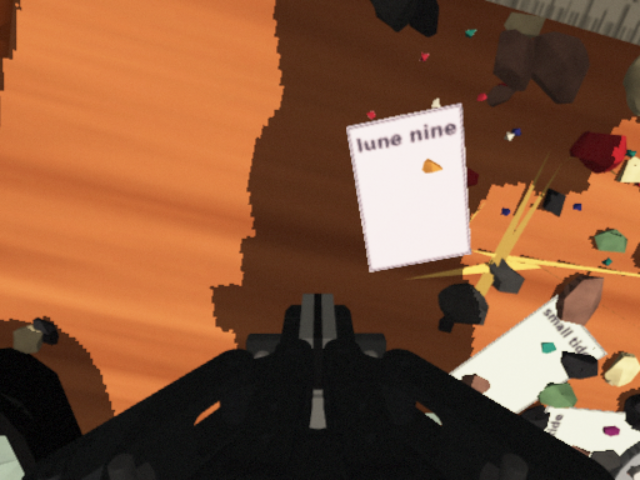

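The wedge was driven about 35 mm and the arbor's top rose about 6.4 mm, so it is loose. The picture shows only bench and fingers, with the head hidden behind the fingers. I'll back off, hover over the arbor and re-measure from this side.

Run:
```python
from h import *
p=A-136*d; s=read_state()['eef_pos']
movel([*p,2],max_speed=120); movel([*p,230],max_speed=250); open_gripper()
Y=.238+np.pi
movel([*(A+10*d),230],max_speed=200); st('hover')
P=cloud(snap('wrist','w5'));R=P.reshape(-1,3)
def f(n,Q):
    Q=Q.astype(np.float32);print(n,len(Q),Q.mean(0).round(1),cv2.minAreaRect(Q[:,:2].copy()),cv2.minEnclosingCircle(Q[:,:2].copy()))
m=np.linalg.norm(R[:,:2]-A,axis=1)<30;Q=R[m];z=Q[:,2]
print(np.histogram(z,bins=range(84,170,4)))
f('nose',Q[(z>154)&(z<164)]);f('hextop',Q[(z>129)&(z<136)]);f('collar',Q[(z>100)&(z<107)]);f('rim',Q[(z>88)&(z<94)])
m=np.linalg.norm(R[:,:2]-S,axis=1)<30;Q=R[m];z=Q[:,2];f('spin',Q[(z>80)&(z<90)])
im=load('w5')['image'];cv2.imwrite('pics/w5b.png',cv2.resize(im,(640,480)))
```

```text
hover 20.89 [599.  117.3 229.8] F [ 0.1  0.1 -0.4] gap 85.1
(array([ 50, 239,  63,   5, 161,  78,  14,  19,  12,  18,  17, 192, 113,
        25,  28,  30,  38,  15,  16,   0,   0]), array([ 84,  88,  92,  96, 100, 104, 108, 112, 116, 120, 124, 128, 132,
       136, 140, 144, 148, 152, 156, 160, 164, 168]))
nose 28 [587.7 114.2 156. ] ((587.849365234375, 114.05696868896484), (4.160829544067383, 4.558160305023193), 6.810400009155273) ((587.9816284179688, 114.14389038085938), 2.442979335784912)
hextop 299 [587.5 114.2 131.9] ((589.2424926757812, 114.37804412841797), (24.470556259155273, 21.93419075012207), 14.471000671386719) ((588.9647216796875, 114.3730239868164), 12.506153106689453)
collar 235 [582.8 112.7 103.6] ((586.3135986328125, 113.30384063720703), (24.795438766479492, 30.83254051208496), 15.89983081817627) ((589.3433227539062, 114.52072143554688), 15.878473281860352)
rim 302 [581.9 112.7  91.2] ((586.955810546875, 113.90206909179688), (34.11802291870117, 39.928009033203125), 15.100603103637695) ((589.651611328125, 114.35130310058594), 20.444229125976562)
spin 664 [589.9 343.8  83.9] ((590.2515258789062, 344.19329833984375), (39.744850158691406, 39.49895477294922), 13.899948120117188) ((590.5016479492188, 344.6450500488281), 20.62479591369629)
```

View pics/w5b.png

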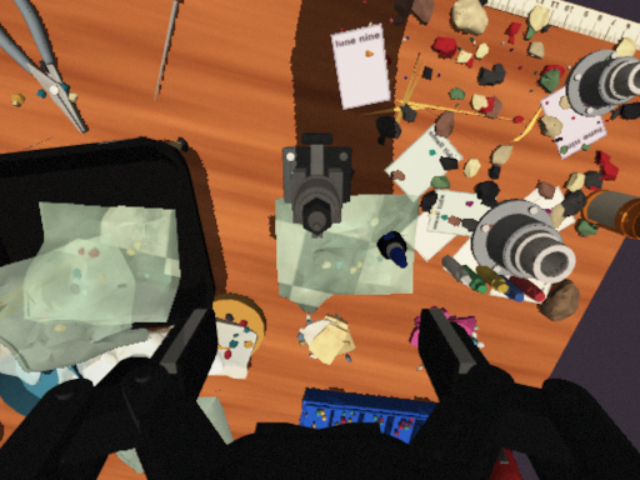

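The picture shows the arbor raised at (317,215) and the wedge driven in, with the path down clear. Averaged over both views, the arbor axis is (589.4,114.7) and the spindle (590.1,344.8). Grasping now.

```bash
sed -i 's/^A=np.*$/A=np.array([589.4,114.7]);d=np.array([np.cos(.24),np.sin(.24)]);S=np.array([590.1,344.8])/' h.py
python3 - <<'E'
from h import *
R=down(.245+np.pi)
movel([*A,200],frame=R,max_speed=150)
g=movel([*A,89],max_speed=90,guard=5);s=st(f'down {g}')
if not g:
    clamp();s=st('clamp');print(s['gripper_force'],s['torque'].round(2))
    g=movel([*A,100],max_speed=30,guard=15);st(f'lift1 {g}')
    if not g:
        g=movel([*A,185],max_speed=100,guard=20);s=st(f'lift {g}');print(s['torque'].round(2),s['gripper_force'])
        Q=cloud(snap('side','s6')).reshape(-1,3)
        im=load('s6')['image'][80:240,200:370];cv2.imwrite('pics/s6c.png',cv2.resize(im,(637,600),interpolation=cv2.INTER_CUBIC))
E
```

```text
down False 22.68 [589.7 114.8  89.5] F [-0.7  1.3  0.3] gap 85.2
clamp 23.28 [589.5 114.7  89.2] F [ 0.4 -1.1  2.1] gap 20.4
58.573940594214946 [-0.12  0.08  0.01]
lift1 False 23.8 [589.4 114.8 100.1] F [ 0.  -0.2 -2.4] gap 21.0
lift False 24.8 [589.  114.6 184.4] F [ 0.1 -0.2 -2.6] gap 20.8
[-0.02  0.03 -0.03] 58.84058597381227
```

```bash
ls pics/s6c.png
```

```text
pics/s6c.png
```

The arbor is held: gap 20.8, weight about 2.5 N. Now I'll carry it over the spindle, clear of the bottle, and check from the depth image that it hangs upright and centred.

Run:
```python
from h import *
movel([*S,185],max_speed=200);s=st('over');tcp=s['eef_pos'];print(s['qpos'].round(2))
for n in('side','top'):
    Q=cloud(snap(n,n+'7')).reshape(-1,3);r=Q[np.linalg.norm(Q[:,:2]-tcp[:2],axis=1)<30]
    for lo in range(126,200,6):
        k=r[(r[:,2]>=lo)&(r[:,2]<lo+6)]
        if len(k)>2: print(n,lo,len(k),(k.mean(0)[:2]-tcp[:2]).round(1),'x',(k[:,0].min()-tcp[0]).round(1),(k[:,0].max()-tcp[0]).round(1),'ymin',(k[:,1].min()-tcp[1]).round(1))
```

```text
over 26.15 [590.6 343.3 185.1] F [ 0.3 -0.2 -2.2] gap 20.8
[-0.59  0.64 -0.04  1.45  0.03  1.05  1.18]
side 132 6 [-0.4 -4.9] x -4.7 4.4 ymin -11.6
side 138 8 [-0.6 -4.5] x -5.0 3.9 ymin -5.9
side 144 5 [ 0.4 -7.4] x -5.4 6.5 ymin -9.6
side 150 8 [-2.7 -7.6] x -8.5 5.9 ymin -11.2
side 156 14 [-1.3 -8.1] x -8.9 9.1 ymin -13.3
side 162 12 [ 0.9 -8.5] x -9.2 8.8 ymin -10.9
side 168 10 [-1.  -9.8] x -9.2 8.2 ymin -12.7
side 174 12 [ -1.2 -10.4] x -9.6 8.0 ymin -15.8
side 180 15 [ 0.4 -9.7] x -9.8 10.6 ymin -15.4
side 186 12 [ -1.  -10.7] x -10.0 10.2 ymin -14.1
side 192 14 [ -2.7 -12.4] x -15.8 12.5 ymin -18.6
side 198 25 [-2.9 -9.5] x -16.1 12.7 ymin -17.9
```

It hangs upright and centred within 1 mm, so I'll descend with a guard.

Run:
```python
from h import *
g=movel([*S,145],max_speed=100,guard=8);st(f'a {g}')
if not g:
    g=movel([*S,90],max_speed=50,guard=5);st(f'b {g}')
    if not g:
        g=movel([*S,74],max_speed=12,guard=6);s=st(f'c {g}');print(s['torque'].round(2))
```

```text
a False 26.8 [590.2 344.8 145.1] F [-0.1  0.2 -2.3] gap 20.8
b False 28.05 [590.3 344.9  90.4] F [ 0.4 -0.7 -3.1] gap 20.6
c True 28.82 [590.3 345.   81.5] F [2.  0.2 1.6] gap 21.0
[ 0.31 -0.4   0.02]
```

```bash
cat > tw.py <<'E'
from h import *
import sys
def twist(zc,n,a=.15,y0=.245+np.pi,t_end=45):
    sg=1
    for i in range(n):
        s=read_state();push=s['ft_force'][2]+2.4;z=s['eef_pos'][2]
        if s['time']>t_end: break
        if push<12: zc-=.6 if push<8 else .3
        elif push>17: zc+=.4
        g=movel([*S,zc],frame=down(y0+sg*a),max_speed=20,guard=max(4,23-push));sg=-sg
        e=read_state();print(i,round(e['time'],2),'cmd',round(zc,2),'z',e['eef_pos'][2].round(2),'F',e['ft_force'].round(1),'Tz',e['torque'][2].round(2),g)
        if g: zc=max(zc,e['eef_pos'][2]-.3)
    return zc
if __name__=='__main__': print(twist(float(sys.argv[1]),int(sys.argv[2])))
E
python3 tw.py 81.5 7
```

```text
0 29.12 cmd 80.9 z 81.04 F [2.1 1.2 2.7] Tz 0.12 False
1 29.57 cmd 80.3 z 80.5 F [3.6 1.4 1.9] Tz -0.14 False
2 30.02 cmd 79.7 z 79.97 F [3.7 3.2 5.1] Tz 0.12 False
3 30.48 cmd 79.1 z 79.39 F [4.5 2.8 5.6] Tz -0.21 False
4 30.93 cmd 78.8 z 79.08 F [4.6 2.8 4.5] Tz 0.22 False
5 31.38 cmd 78.2 z 78.63 F [4.  1.8 6.5] Tz -0.25 False
6 31.82 cmd 77.9 z 78.35 F [4.4 3.1 6.9] Tz 0.19 False
77.90000000000003
```

```bash
sed -i 's/S=np.array(\[590.1,344.8\])/S=np.array([590.5,345.1])/' h.py; python3 tw.py 77.9 14
```

```text
0 32.08 cmd 77.6 z 78.27 F [ 0.7  0.1 12.1] Tz 0.13 False
1 32.52 cmd 77.6 z 77.96 F [2.7 1.  7.8] Tz -0.23 False
2 32.98 cmd 77.3 z 77.7 F [2.  1.4 8.1] Tz 0.29 False
3 33.42 cmd 77.0 z 77.44 F [2.5 0.9 8. ] Tz -0.22 False
4 33.88 cmd 76.7 z 77.22 F [1.6 1.  9.6] Tz 0.34 False
5 34.33 cmd 76.4 z 76.99 F [ 2.8  0.1 10.9] Tz -0.25 False
6 34.77 cmd 76.4 z 76.85 F [1.6 1.1 8.6] Tz 0.28 False
7 35.23 cmd 76.1 z 76.67 F [ 2.4  0.  10.3] Tz -0.33 False
8 35.67 cmd 76.1 z 76.6 F [2.6 1.4 9.4] Tz 0.33 False
9 36.12 cmd 75.8 z 76.43 F [ 2.6 -0.7 11.1] Tz -0.25 False
10 36.58 cmd 75.8 z 76.36 F [2.1 2.6 8.3] Tz 0.49 False
11 37.02 cmd 75.5 z 76.26 F [ 3.6  0.4 11.6] Tz -0.41 False
12 37.48 cmd 75.5 z 76.2 F [ 2.6  2.  11. ] Tz 0.35 False
13 37.92 cmd 75.5 z 76.21 F [ 3.5  1.3 10.1] Tz -0.53 False
75.50000000000003
```

```bash
sed -i 's/push<12: zc-=.6 if push<8 else .3/push<16: zc-=.25/; s/push>17/push>18.5/; s/a=.15/a=.22/;s/max(4,23-push)/max(4,25-push)/' tw.py; python3 tw.py 75.5 9
python3 - <<'E'
from h import *
for n in('side','top'):
    Q=cloud(snap(n,n+'8')).reshape(-1,3);r=Q[np.linalg.norm(Q[:,:2]-S,axis=1)<24]
    print(n,np.histogram(r[:,2],bins=range(70,110,2)))
im=load('side8')['image'][100:200,240:340];cv2.imwrite('pics/s8c.png',cv2.resize(im,(600,600),interpolation=cv2.INTER_CUBIC))
E
```

```text
0 38.44 cmd 75.25 z 76.15 F [ 2.   1.4 13.8] Tz 0.4 False
1 39.03 cmd 75.25 z 76.11 F [ 3.3  0.6 11.1] Tz -0.18 False
2 39.62 cmd 75.0 z 76.07 F [ 1.7  1.  13.7] Tz -0.01 False
3 40.22 cmd 75.0 z 76.06 F [ 3.  -1.5 14.5] Tz -0.04 False
4 40.81 cmd 75.0 z 76.1 F [ 2.7  1.6 14.2] Tz -0.05 False
5 41.4 cmd 75.0 z 76.07 F [ 2.9 -0.8 15. ] Tz -0.11 False
6 41.99 cmd 75.0 z 76.06 F [ 3.3  1.9 13.7] Tz 0.03 False
7 42.58 cmd 75.0 z 76.07 F [ 2.9 -0.3 15.6] Tz -0.02 False
8 43.17 cmd 75.0 z 76.08 F [ 3.1  0.5 14.7] Tz -0.03 False
75.0
side (array([10,  7,  7,  9,  6,  9,  3, 19,  8, 12, 11,  3,  3,  2,  5,  4,  4,
        5,  5]), array([ 70,  72,  74,  76,  78,  80,  82,  84,  86,  88,  90,  92,  94,
        96,  98, 100, 102, 104, 106, 108]))
top (array([0, 0, 0, 0, 0, 0, 0, 0, 0, 0, 0, 0, 0, 0, 0, 0, 0, 0, 0]), array([ 70,  72,  74,  76,  78,  80,  82,  84,  86,  88,  90,  92,  94,
        96,  98, 100, 102, 104, 106, 108]))
```

View pics/s8c.png

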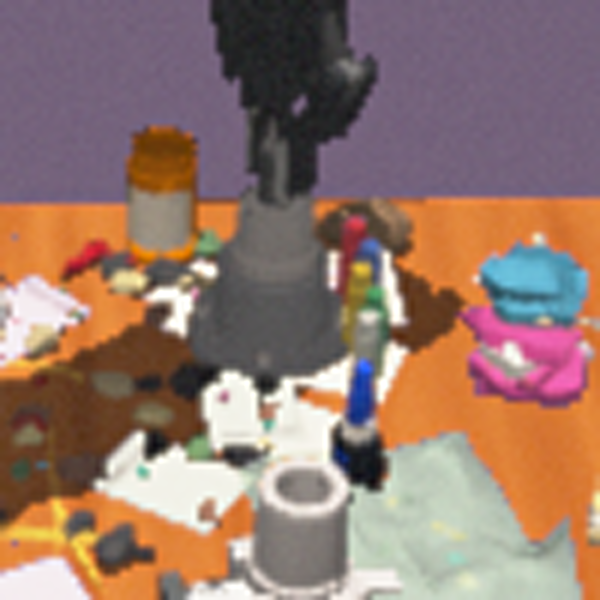

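The collar appears down on the nose, with the fingers above it. The height has levelled off at 76.06, which puts the collar at about 85.4 against the rim's 85, and the twist torque has dropped. I'll unload, release, and verify from above before handing in.

Run:
```python
from h import *
movel([*S,76.0],frame=down(.245+np.pi),max_speed=20);st('unload');open_gripper();wait(.2)
movel([*S,185],max_speed=120);st('up')
P=cloud(snap('wrist','w9')).reshape(-1,3);m=np.linalg.norm(P[:,:2]-S,axis=1)<30;Q=P[m];z=Q[:,2]
print(np.histogram(z,bins=range(70,160,3)))
def f(n,lo,hi):
    q=Q[(z>lo)&(z<hi)].astype(np.float32);print(n,len(q),np.median(q[:,2]),cv2.minEnclosingCircle(q[:,:2].copy()))
f('nose',140,150);f('hextop',116,123);f('collar',87,94);f('rim',80,87)
```

```text
unload 43.64 [591.2 345.2  76.3] F [6.  2.9 3.1] gap 20.6
up 45.54 [590.1 344.9 184.2] F [0.1 0.2 0.6] gap 85.4
(array([ 21,  25,  33,  48, 247, 102, 194,  93,  20,  20,  23,  19,  21,
        24,  27,  77, 245,  36,  32,  38,  29,  31,  28,  14,  31,   0,
         0,   0,   0]), array([ 70,  73,  76,  79,  82,  85,  88,  91,  94,  97, 100, 103, 106,
       109, 112, 115, 118, 121, 124, 127, 130, 133, 136, 139, 142, 145,
       148, 151, 154, 157]))
nose 39 143.15816 ((590.2350463867188, 345.03302001953125), 2.5696513652801514)
hextop 344 118.73742 ((590.3676147460938, 345.0247802734375), 12.515426635742188)
collar 291 90.62743 ((590.2986450195312, 345.1687316894531), 16.039743423461914)
rim 377 84.569275 ((590.2536010742188, 345.1336669921875), 20.03676986694336)
```

Released, the collar top is 6.06 mm above the rim, which is exactly the collar's thickness. The hex top fits too (34.2 mm above the rim), and the arbor is centred within 0.2 mm and upright. Handing in.

```bash
python3 -c "
from h import *
print(finish_job())"
```

```text
the job is handed in; nothing more can be done
None
```

The job is handed in at about 46 s of the 61 s: the wedge freed the arbor and it now sits in the larger lap spindle, collar home on the rim by my last depth check, with the gripper open and clear; no verdict came back.

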